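Unload a converter board from a bench test fixture

ROBOT

A 6-joint arm with a two-finger parallel gripper is mounted at the origin on the work surface. World frame = base frame: x ahead of the robot, y to its left, z up, the work surface at z = 0. Lengths are in mm, angles in rad, forces in N, time in s.
With the tool pointing down it reaches from about 275 to 750 mm from the base axis. Payload 10.2 kg.
Tool frame: the origin (TCP) lies at the very end of the fingers, on their centre line; the grasp point (between the pads) lies 19 mm behind it; z points along the fingers, y is the line along which they close (so a half turn about z gives the same grasp; the last joint's range is limited). The gripper opens to 85 mm and grips with 20 to 120 N. Pads are 22 mm wide; open, the fingers measure 114 mm over their backs; the gripper's body (76 mm by 85 mm) begins 54 mm behind the grasp point. The pads swing forward as they close: fully open they stand 13 mm farther back than shut.
Start: joints at [1.034, 0.313, 1.498, -0, 1.331, -0.223], TCP at [162.067, 499.365, 210.694] pointing down, gripper open.
Joint ranges: [-2.94, 2.94], [-0.97, 2.17], [0.19, 2.56], [-1.23, 4.37], [0.02, 3.11], [-2.88, 2.88]. Speed limits (rad/s): [2.39, 2.39, 3.01, 3.14, 3.14, 3.14].

INTERFACE

Orientations are given as a unit quaternion [w, x, y, z].
In Python, from rig import ctrl, optics gives the robot as it stands. The module is installed in compiled form; this text tells all that it offers.
- The arm moves only by the shell command python3 -m handwheel 'ROWS' [FORCE]. ROWS is JSON, a list that holds one entry, the list of rows, each a list of 5 numbers: the gripper command: -1 is fully open, 1 is shut, values between are in proportion, then the shift along the world's x, y, z in units of 50 mm (1.0 is 50 mm), then the turn about the world's z in units of 8 degrees (1.0 is 8 degrees). In form: [[[gripper, tx, ty, tz, twist], ...]]. A call has 1 to 10 rows; each row shifts and turns the commanded pose from where the row before left it; what a row does not reach is not made up. A row lasts 1/10 s, in which the tool goes at most 50 mm and 8.59 degrees, less where a joint would pass 70% of its speed; a pose out of reach is approached as far as the arm can. A call is refused whole if a number of a shift passes 1 or a number of a turn 1, either way. A call with a gripper value outside its range is refused whole. The fingers move at their own pace and stop on an object; FORCE is the grip in N (left out, the last holds). Time passes only in rows, so rows that do not move let the fingers close. It gives the time, the measured TCP pose, the force, the opening and the grip force at its end, in the units of the state.
- ctrl.sense(): the state, without advancing time (a new reading comes with each control period).
- optics.capture(name): name is "scene" or "side" or "wrist"; returns a dict with "img" (420x560x3 uint8, blue, green, red), "K" (3x3 intrinsics, pixels), "R" (3x3) and "t" (3): a world point X has camera coordinates R X + t. Camera axes: x right, y down, z forward; pixel columns grow to the right and rows downward; lengths in mm; the calibration is good to about 2 mm. The wrist camera is an equidistant fisheye: a pixel r from the principal point sees the ray r / f radians off the axis. A picture is of the moment at which its call begins. There is no depth.
- ctrl.finish_job(): hands the job in; it is judged then, once.
The state is a dict: "time_s": time; "joints": joint angles; "dq": joint speeds; "tau": joint torques, N m; "eef_pos": TCP position; "ee_rot": TCP orientation; "force": force on the tool from outside, world axes, zero at the start; "wrist_torque": the same for the moment, N m; "grip_width": opening from 0.0 (shut) to 1.0 (fully open); "grip_force": force on a finger pad.
Only numpy, scipy, OpenCV 4.12 (cv2) and the standard library are available. Lean on these libraries where they do the work, as an engineer would, in place of code of your own. Each camera call takes 0.05 s, during which the arm holds its last target. There are 200 camera calls.

TASK

This board's test is finished, so unload it: lay the screwdriver that was left in the tray on the flat tool mat, swing the fixture's safety catch fully off the gate arm, and raise the hold-down gate by its handle until it stands open past upright. Then take the board out and set it down gently, flat, in the tray bay that the screwdriver has left free. Leave the gate open and the catch off, and disturb nothing else on the bench.

Things in the scene. Friction and masses are not known exactly. Their poses are not given: they have to be found in the camera images.
- fixture: Blue box with a black deck, 230 x 220 mm, deck top 68 mm above the bench, bolted down. Origin on the bench under the middle of the fixture; its x axis points from the front edge (handle side) to the rear (hinge side), y to the left seen from the handle side, z up. The board lies in a nest at fixture x = -10 mm, y = 0, underside 82 mm above the bench, between eight thin steel guide pins whose tops are 95 mm above the bench; lift it straight up 20 mm to clear them.
- catch_knob (a point): Middle of the upright round steel knob (14 mm diameter, 24 mm tall, its top 155 mm above the bench) on the swivel catch. It stands on a flat steel tongue 16 mm wide and 6 mm thick (top 131 mm above the bench), 30 mm from the pivot; the tongue ends 36 mm from the pivot. While the catch is on, the tongue lies 3 mm above the gate's right-hand arm and blocks it.
- catch_pivot (a point): Point on the vertical axis of the swivel catch, at the height of the knob's middle (143 mm above the bench); fixed to the fixture at its x = -75, y = -98 mm. The steel post carries the catch.
- catch (a joint): Angle of the catch about its vertical post, rad. At 0 the tongue points along fixture +y, over the gate arm; it grows as the knob swings to the rear (clockwise from above) up to its stop at 1.65, where the tongue lies along fixture +x beside the arm. It frees the arm from about 1.15. Light friction (under 2 N at the knob) holds it where it is left; at the start it may stand anywhere up to 0.35.
- gate_handle (a point): Middle of the gate's handle, a round bar 16 to 17 mm in diameter and 140 mm long between the arms, parallel to the fixture's y axis; 115 mm above the bench when shut, 210 mm from the hinge axis. There is 40 mm of free space between the bar and the next part of the gate, and air in front of it.
- gate_hinge (a point): Middle of the gate's hinge axis, which runs along the fixture's y axis; fixed at fixture x = 95, y = 0, 115 mm above the bench.
- gate (a joint): Opening angle of the hold-down gate, rad: 0 shut (level over the board), 1.57 upright, stop at 1.85. The gate is two aluminium side arms (12 mm high, 10 mm wide, 140 mm apart) with a clear plate and four black push rods that reach 29 mm below the arms' mid-line and keep the board down. Its stiff hinge holds it at any angle; about 6 N at the handle lifts it.
- board_sink (a point): Centre of the dark finned heatsink in the middle of the tested board, 17 mm above the board's underside. Heatsink 50 mm along the board's x, 28 mm across (y), 28 mm tall, fixed on the board; good to grip across the 28 mm. Board: green, 100 mm along x, 64 mm along y, 3 mm thick, 31 mm tall over all, about 0.15 kg. On its two long sides beside the heatsink parts are at most 4 mm tall; a can 22 mm tall and a terminal block stand at its two ends.
- tray: Loose black tray, 128 mm (x) by 196 mm (y), 20 mm high, walls 4 mm, floor 3 mm. Origin at the centre of its underside. Two bays side by side at tray y = +48 mm and y = -48 mm, each 120 mm along x and 92 mm along y inside; the screwdriver lies in the bay at y = -48 mm, where the tested board shall go; the one at y = +48 mm holds the other board. A board lies in a bay with its long side along tray x, either way round.
- done_sink (a point): Centre of the heatsink of the other, identical board, which already lies in the +y bay of the tray, 17 mm above that board's underside. Leave it alone.
- driver_grip (a point): Middle of the amber eight-sided handle (24 mm thick, 65 mm long) of a short screwdriver that lies in the tray's -y bay along tray x (within about 0.2 rad), 12 mm above the tray's floor. Its x axis points along the handle to the blade: the steel blade (5 mm thick) runs from 33 to 79 mm ahead of this point. 110 mm long over all, about 60 g; the flats keep it from rolling. Good to grip across the handle.
- mat: Dark grey flat tool mat fixed on the bench, 140 mm (x) by 190 mm (y), 3 mm thick, origin at the centre of its underside. The screwdriver shall lie with its handle on it.
- jar: Clear jar of plastic sticks, 72 mm in diameter, 175 mm tall with the sticks, origin at the centre of its underside. Leave it alone.
- bottle: White bottle with black cap, 60 mm in diameter, 165 mm tall, origin at the centre of its underside. Leave it alone. (An open blue case, 58 mm high, also stands on the bench beyond the fixture, out of the way.)

How it is judged:
By the outcome, as a careful person would: the job done as asked, in the order asked, and still so for the second after the job is handed in, with the robot touching nothing.
It also fails if it takes over 72 s, if anything falls off the work surface, if the arm or the gripper's body presses on something with over 40 N, if the wrist force passes 120 N, or if a joint passes its speed limit or range.

## Working session

There is one attempt and no reset: what is moved stays moved. The work goes in short steps, Python scripts to look and compute and a shell command to move; the robot and the scene stay as the last step left them, time stands still between calls to the robot, and variables do not carry over. Pictures are saved under pics/ and viewed, at most 10 in all, crops included, and the job is handed in when it is done.

```bash
mkdir -p pics; python3 - <<'E'
from rig import ctrl, optics
import cv2,numpy as np
for n in ["scene","side","wrist"]:
    c=optics.capture(n); cv2.imwrite(f"pics/{n}0.png",c["img"])
    np.savez(f"{n}0.npz",**c); print(n,c["K"].tolist(),(-c["R"].T@c["t"]).round(0),c["R"][2].round(2))
s=ctrl.sense();print(s["eef_pos"],s["ee_rot"],s["grip_width"],s["time_s"])
E
```

```text
scene [[508.76018044251435, 0.0, 276.4562638364554], [0.0, 508.76018044251435, 217.9540150336306], [0.0, 0.0, 1.0]] [1427.  135.  720.] [-0.82 -0.11 -0.56]
side [[466.5235218022644, 0.0, 282.5174728842511], [0.0, 466.5235218022644, 208.45278208801682], [0.0, 0.0, 1.0]] [521. 744. 974.] [ 0.03 -0.64 -0.77]
wrist [[325.19226210127806, 0.0, 280.71189692732577], [0.0, 325.19226210127806, 214.99147819983355], [0.0, 0.0, 1.0]] [ 91. 522. 373.] [ 0.28 -0.09 -0.96]
[161.95459163 499.18949789 210.2571176 ] [-1.80734585e-04  1.56261061e-01  9.87715669e-01 -4.54273052e-04] 0.9981199888105355 0.15
```

View pics/scene0.png

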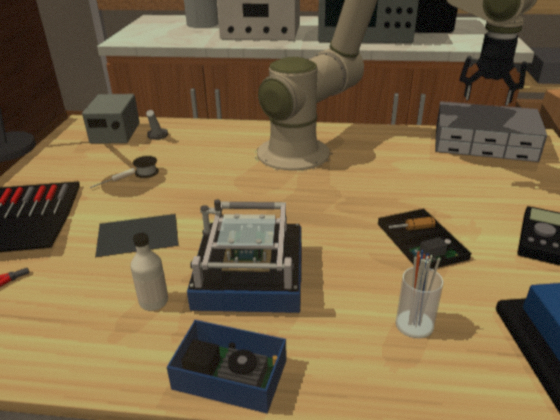

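View pics/side0.png

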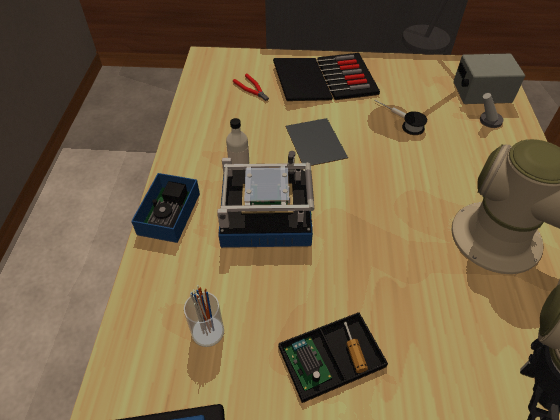

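The scene view shows the fixture near (248,255), with the handle bar toward the robot at (250,205), the catch at (212,215), the tray at (423,237) and the mat at (138,235). In the side view the fixture is at (266,205), the tray at (332,355), the driver at (356,352) and the mat at (316,141). Next I'll enlarge crops of both views.

```bash
python3 - <<'E'
import cv2,numpy as np
S=cv2.imread("pics/scene0.png");D=cv2.imread("pics/side0.png")
def c(I,x,y,w=133,h=100):
    o=cv2.resize(I[y:y+h,x:x+w],None,fx=3,fy=3,interpolation=cv2.INTER_CUBIC)[:300,:400]
    o=np.clip(o*1.5,0,255).astype(np.uint8)
    o=cv2.copyMakeBorder(o,0,300-o.shape[0],0,400-o.shape[1],cv2.BORDER_CONSTANT)
    for k in range(0,133,20): cv2.putText(o,str(x+k),(3*k,8),0,.3,(0,0,255)); cv2.line(o,(3*k,8),(3*k,14),(0,0,255))
    for k in range(0,100,20): cv2.putText(o,str(y+k),(0,3*k+3),0,.3,(0,0,255)); cv2.line(o,(20,3*k),(26,3*k),(0,0,255))
    return o
cv2.imwrite("pics/crops.png",np.vstack([np.hstack([c(S,185,190),c(S,365,190)]),np.hstack([c(D,205,148),c(D,268,308)])]))
E
```

```text
(no output)
```

View pics/crops.png

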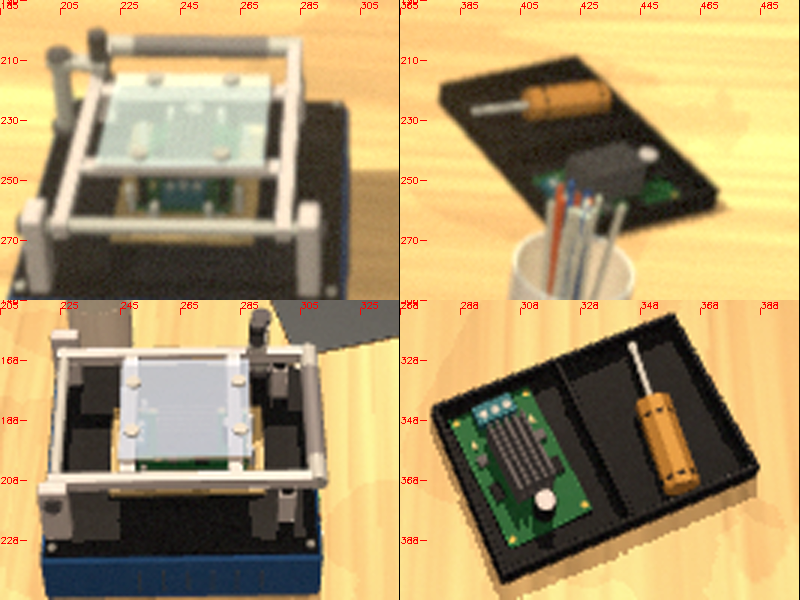

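The crops show the gate shut and the catch on. In the scene view the knob is at (217,204) and the handle middle at (251,205). In the side view the knob is at (292,156) and the handle middle at (309.5,186). The side view also has the tray corners at (279,344), (359,313), (387,364) and (303,402), and the driver from (345,323) to (362,370).

```bash
cat > h.py <<'E'
import numpy as np
def ray(c,u,v,fish=False):
    K=c["K"];p=np.array([(u-K[0,2])/K[0,0],(v-K[1,2])/K[1,1]])
    if fish:
        r=np.linalg.norm(p)+1e-12; d=np.r_[p/r*np.sin(r),np.cos(r)]
    else: d=np.r_[p,1.]
    d=c["R"].T@d; return -c["R"].T@c["t"],d/np.linalg.norm(d)
def plane(c,u,v,z,fish=False):
    o,d=ray(c,u,v,fish); return o+d*(z-o[2])/d[2]
def tri(*obs):
    A=0;b=0
    for c,u,v in obs:
        o,d=ray(c,u,v);P=np.eye(3)-np.outer(d,d);A=A+P;b=b+P@o
    return np.linalg.solve(A,b)
def proj(c,X,fish=False):
    x=c["R"]@np.asarray(X,float)+c["t"]
    if fish:
        r=np.hypot(x[0],x[1]);k=np.arctan2(r,x[2])/r
        return c["K"][:2,:2]@(x[:2]*k)+c["K"][:2,2]
    x=c["K"]@x; return x[:2]/x[2]
E
python3 - <<'E'
from h import *
S=np.load("scene0.npz");D=np.load("side0.npz")
np.set_printoptions(precision=1,suppress=True)
print("knob",tri((S,217.3,204.5),(D,291.7,156.5)), plane(D,292,152.3,155))
print("handle",tri((S,250.7,205.3),(D,309.5,186)),plane(D,309.5,186,115),"ends",plane(D,307.7,164,115),plane(D,311.3,208,115))
print("hinge",tri((S,242.3,265.3),(D,224.3,186.7)))
print("driver",tri((S,421,223.3),(D,356.7,354.7)),plane(D,356.7,354.7,15),"ax",plane(D,351.3,341.3,15),plane(D,362,369.7,15),"tip",plane(D,345.3,323,15))
T=[plane(D,u,v,20) for u,v in((278.7,344),(358.7,313),(387,364),(303,402))];print("tray",np.array(T),np.mean(T,0))
M=[plane(D,u,v,3) for u,v in((287,126),(327,119),(346,155),(306,163))];print("mat",np.array(M),np.mean(M,0))
import cv2
W=np.load("wrist0.npz")
E
```

```text
knob [ 536.1 -112.1  144.6] [ 535.  -120.5  155. ]
handle [487.4 -47.3 112.2] [487.7 -44.  115. ] ends [ 493.3 -121.2  115. ] [482.5  27.1 115. ]
hinge [699.2 -29.3 115.2]
driver [378.8 346.   16. ] [377.5 343.4  15. ] ax [387.6 314.   15. ] [368.2 375.1  15. ] tip [399.1 271.8  15. ]
tray [[544.  330.5  20. ]
 [368.8 248.4  20. ]
 [316.1 362.2  20. ]
 [489.4 447.9  20. ]] [429.6 347.3  20. ]
mat [[ 557.8 -400.2    3. ]
 [ 430.8 -441.8    3. ]
 [ 375.8 -278.4    3. ]
 [ 494.8 -237.8    3. ]] [ 464.8 -339.5    3. ]
```

View pics/wrist0.png

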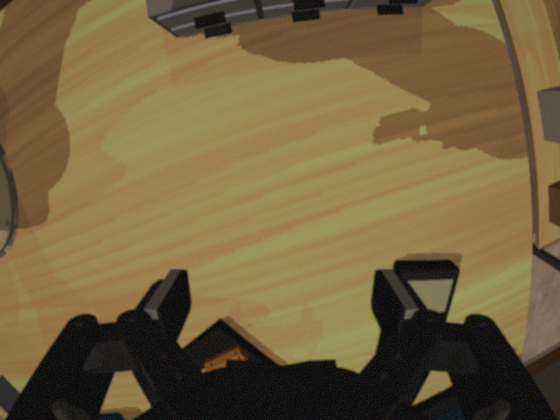

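The wrist view shows only the tray's corner at (225,350), behind the fingers, with the driver handle at (225,360).

The measurements agree with the given sizes:
- **Fixture:** the handle is about 212 mm from the hinge, and the yaw is about 4.4°.
- **Tray:** about 125 x 193 mm, with its x axis at about -65°.
- **Driver:** axis at about -72°.

I'll go above the driver now.

```bash
python3 -m handwheel '[[[-0.2,0.43,-0.31,0,-0.68],[-0.2,0.43,-0.31,0,-0.68],[-0.2,0.43,-0.31,0,-0.68],[-0.2,0.43,-0.31,0,-0.68],[-0.2,0.43,-0.31,0,-0.68],[-0.2,0.43,-0.31,0,-0.68],[-0.2,0.43,-0.31,0,-0.68],[-0.2,0.43,-0.31,0,-0.68],[-0.2,0.43,-0.31,0,-0.68],[-0.2,0.43,-0.31,0,-0.68]]]'
python3 -m handwheel '[[[-0.2,0,0,-0.7,0],[-0.2,0,0,-0.7,0],[-0.2,0,0,0,0],[-0.2,0,0,0,0]]]'
python3 - <<'E'
from rig import ctrl, optics
import cv2,numpy as np
from h import *
c=optics.capture("wrist");cv2.imwrite("pics/w1.png",c["img"]);np.savez("w1.npz",**c)
s=ctrl.sense();p=np.array(s["eef_pos"]);print(p.round(1),np.round(s["ee_rot"],3),s["time_s"])
m=cv2.inRange(cv2.cvtColor(c["img"],cv2.COLOR_BGR2HSV),(8,150,60),(20,255,255))
cs=sorted(cv2.findContours(m,0,2)[0],key=cv2.contourArea)[-3:]
for q in cs: print(cv2.contourArea(q),cv2.minAreaRect(q))
print(proj(c,[378,344.5,15],1))
E
```

```text
time_s: 1.15
eef_pos: [377.8, 343.6, 210.5]
ee_rot: [-0.0, 0.592, 0.806, -0.0]
force: [-0.1, -0.1, -0.2]
grip_width: 0.601
grip_force: 0.0
time_s: 1.55
eef_pos: [377.2, 344.5, 141.5]
ee_rot: [-0.0, 0.59, 0.807, -0.0]
force: [0.4, 0.5, -0.1]
grip_width: 0.6
grip_force: 0.0
[377.7 344.9 142.3] [0.    0.59  0.807 0.001] 1.6
2.5 ((363.7500305175781, 260.7500305175781), (2.1213202476501465, 1.4142134189605713), 45.0)
59.0 ((549.8936157226562, 368.20904541015625), (34.614540100097656, 4.195700645446777), 53.530765533447266)
1940.5 ((283.0, 202.0), (74.0, 28.0), 90.0)
[281.71613311 201.01121496]
```

View pics/w1.png

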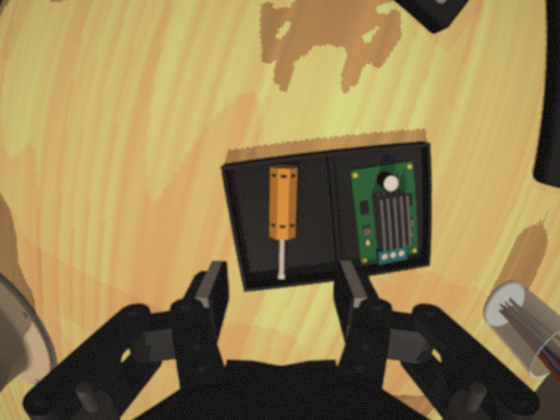

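The wrist view shows the driver upright in the image at (283,202), which matches my prediction of (282,201). The tray corners are at (223,168), (430,143), (430,266) and (245,291). I'll descend and grip.

```bash
python3 -m handwheel '[[[-0.2,0,0,-0.7,0],[-0.2,0,0,-0.7,0],[-0.2,0,0,-0.6,0],[-0.2,0,0,-0.4,0],[-0.2,0,0,-0.27,0],[-0.2,0,0,0,0],[1,0,0,0,0],[1,0,0,0,0],[1,0,0,0,0],[1,0,0,0,0]]]' 40
python3 -m handwheel '[[[1,0,0,0,0],[1,0,0,0,0],[1,0,0,0.3,0],[1,0,0,0.6,0],[1,0,0,0.8,0],[1,0,0,0.8,0],[1,0,0,0.8,0],[1,0,0,0.7,0],[1,0,0,0,0]]]'
python3 - <<'E'
from h import *
c=np.load("w1.npz");T=np.array([plane(c,u,v,20,1)[:2] for u,v in((223,168),(430,143),(430,266),(245,291))]);print(T.round(1),T.mean(0))
S=[plane(c,400,223,34,1)];print(S)
E
```

```text
time_s: 2.6
eef_pos: [377.4, 344.6, 7.8]
ee_rot: [0.0, 0.59, 0.807, 0.0]
force: [-0.3, 0.0, -0.2]
grip_width: -0.002
grip_force: 0.0
time_s: 3.5
eef_pos: [378.6, 345.3, 211.8]
ee_rot: [0.002, 0.59, 0.807, 0.004]
force: [-0.3, 0.3, 0.4]
grip_width: 0.001
grip_force: 0.0
[[318.6 359. ]
 [492.2 441.7]
 [546.4 326.8]
 [370.6 245.8]] [431.94834644 343.36000341]
[array([485.94237522, 362.6063415 ,  34.        ])]
```

The grasp closed on nothing, so I'll look again.

```bash
python3 - <<'E'
from rig import ctrl, optics
import cv2,numpy as np
c=optics.capture("wrist");np.savez("w2.npz",**c)
d=optics.capture("side");np.savez("d2.npz",**d)
cv2.imwrite("pics/w2.png",np.hstack([cv2.resize(c["img"],(400,300)),cv2.resize(d["img"][250:420,240:467],(400,300))]))
E
```

```text
(no output)
```

View pics/w2.png

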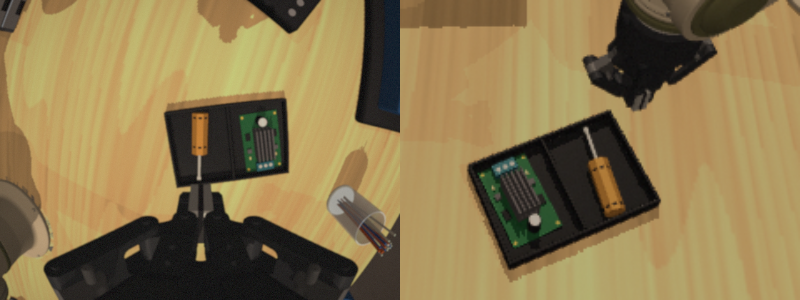

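```bash
python3 - <<'E'
from h import *
from rig import ctrl
c=np.load("w2.npz");d=np.load("d2.npz");s=ctrl.sense()
p=s["eef_pos"];print(p,s["ee_rot"],s["joints"],-c["R"].T@c["t"])
print(proj(d,p),proj(c,p,1),c["R"].round(3))
print(tri((d,376,311),(d,376,311.01)) if 0 else plane(d,376,311,212))
import cv2
m=cv2.inRange(cv2.cvtColor(c["img"],cv2.COLOR_BGR2HSV),(8,150,60),(20,255,255))
q=max(cv2.findContours(m,0,2)[0],key=cv2.contourArea);r=cv2.minAreaRect(q);print(r,plane(c,*r[0],20,1),plane(c,*r[0],15,1))
md=cv2.inRange(cv2.cvtColor(d["img"],cv2.COLOR_BGR2HSV),(8,150,60),(20,255,255));md[:300]=0;md[:,:335]=0;md[:,370:]=0
q=max(cv2.findContours(md,0,2)[0],key=cv2.contourArea);r=cv2.minAreaRect(q);print(r,plane(d,*r[0],20))
E
```

```text
[377.01580063 344.35890824 207.2430488 ] [1.24710242e-04 5.90435950e-01 8.07084446e-01 2.63419688e-04] [ 5.10380066e-01  2.83544071e-01  1.54632485e+00 -8.04988147e-06
  1.31114089e+00  2.02783642e-01] [354.83193937 415.1998095  374.4756426 ]
[370.73111908 312.92882896] [277.75168398 255.54544233] [[ 0.953  0.302  0.009]
 [ 0.286 -0.914  0.289]
 [ 0.095 -0.273 -0.957]]
[368.17123552 342.51718007 212.        ]
((279.5, 187.0), (60.0, 23.0), 90.0) [378.9129903  344.74231762  20.        ] [379.25266175 343.74849064  15.        ]
((356.7528076171875, 355.3690185546875), (34.17303466796875, 12.080995559692383), 70.20112609863281) [378.21565859 346.927985    20.        ]
```

```bash
cat > look.py <<'E'
import sys,cv2
from h import *
from rig import ctrl,optics
d=optics.capture("side");w=optics.capture("wrist");s=ctrl.sense()
for n,c,f in(("side",d,0),("wrist",w,1)):
    m=cv2.inRange(cv2.cvtColor(c["img"],cv2.COLOR_BGR2HSV),(8,150,60),(20,255,255))
    for q in cv2.findContours(m,0,2)[0]:
        if cv2.contourArea(q)>120:
            r=cv2.minAreaRect(q);print(n,np.round(r[0],1),np.round(r[1],1),plane(c,*r[0],20,f).round(1))
print({k:np.round(s[k],3) for k in("time_s","eef_pos","force","grip_width","grip_force")})
np.savez("last_d.npz",**d);np.savez("last_w.npz",**w)
E
python3 -m handwheel '[[[-0.2,0,0,-0.5,0],[-0.2,0,0,-0.7,0],[-0.2,0,0,-0.7,0],[-0.2,0,0,-0.7,0],[-0.2,0,0,-0.6,0],[-0.2,0,0,-0.4,0],[-0.2,0,0,-0.3,0],[-0.2,0,0,0,0]]]' 40
python3 look.py
python3 -m handwheel '[[[0,0,0,0,0],[0.2,0,0,0,0],[0.4,0,0,0,0],[0.5,0,0,0,0],[0.5,0,0,0,0]]]'
python3 look.py
python3 -c "
import cv2,numpy as np
d=np.load('last_d.npz')['img'];w=np.load('last_w.npz')['img']
cv2.imwrite('pics/w3.png',np.hstack([cv2.resize(w,(400,300)),cv2.resize(d[290:400,290:437],(400,300),interpolation=2)]))"
```

```text
time_s: 4.4
eef_pos: [375.1, 343.2, 9.3]
ee_rot: [-0.001, 0.591, 0.807, -0.003]
force: [-0.1, 0.8, -0.2]
grip_width: 0.601
grip_force: 0.0
side [358.4 360.1] [24.2 12. ] [375.2 356.9  20. ]
side [193.5  44. ] [91.1  6.9] [ 927.2 -826.9   20. ]
side [139.8  52.1] [94.5 28.3] [1113.9 -761.2   20. ]
side [498.9  47.1] [94.1 23.1] [-215.6 -874.7   20. ]
side [178.  31.] [70.  8.] [1002.7 -915.    20. ]
side [511.4   9.8] [96.1 22.8] [ -336.8 -1162.9    20. ]
side [172.5   5.7] [183.   11.5] [ 1063.8 -1110.6    20. ]
wrist [288.5 261. ] [126.  49.] [378.8 347.4  20. ]
{'time_s': np.float64(4.5), 'eef_pos': array([376.635, 344.11 ,  11.762]), 'force': array([ 0.118, -0.777,  0.443]), 'grip_width': np.float64(0.602), 'grip_force': np.float64(0.0)}
time_s: 5.0
eef_pos: [377.1, 344.4, 12.4]
ee_rot: [0.0, 0.59, 0.807, 0.0]
force: [0.4, 0.2, 0.2]
grip_width: 0.251
grip_force: 0.0
side [358.8 361. ] [22.3 12. ] [374.7 358.8  20. ]
side [141.3  55.2] [91.3 22.2] [1103.5 -741.6   20. ]
side [191.   43.9] [94.1  6.9] [ 936.5 -826.9   20. ]
side [124.2  41. ] [62.6  8. ] [1190.7 -832.    20. ]
side [498.9  46.9] [94.1 23.1] [-216. -876.   20.]
side [178.5  30.8] [69.   6.7] [1001.3 -916.8   20. ]
side [511.   11.5] [23. 96.] [ -331.5 -1148.9    20. ]
side [171.9   5.5] [184.   11.5] [ 1066.2 -1111.6    20. ]
wrist [285.5 260. ] [126.  49.] [378.6 347.4  20. ]
{'time_s': np.float64(5.1), 'eef_pos': array([377.074, 344.363,  12.263]), 'force': array([-1.578,  0.189, -0.468]), 'grip_width': np.float64(0.249), 'grip_force': np.float64(0.0)}
```

View pics/w3.png

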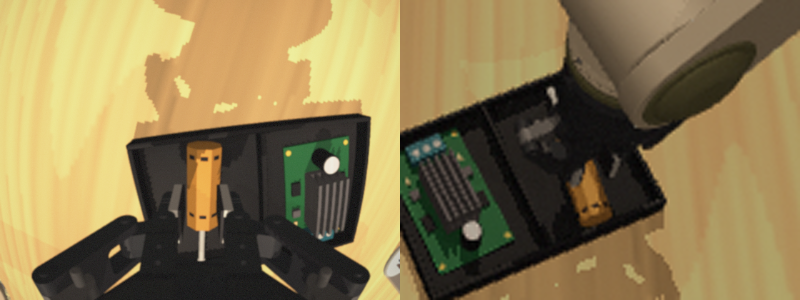

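The wrist crop shows the fingers on both sides of the handle without touching it: handle x 187-222, fingers at 180 and 227. I'll close further in steps.

```bash
python3 -m handwheel '[[[0.6,0,0,0,0],[0.7,0,0,0,0],[0.7,0,0,0,0]]]'
python3 -m handwheel '[[[0.8,0,0,0,0],[0.8,0,0,0,0],[0.8,0,0,0,0]]]'
python3 look.py | grep -v 'side \[[1-2,4-9]'
python3 -m handwheel '[[[1,0,0,0,0],[1,0,0,0,0],[1,0,0,0,0]]]'
python3 look.py | grep -v 'side \[[1-2,4-9]'
python3 -c "
import cv2,numpy as np
d=np.load('last_d.npz')['img'];w=np.load('last_w.npz')['img']
cv2.imwrite('pics/w4.png',np.hstack([cv2.resize(w[180:380,160:427],(400,300)),cv2.resize(d[290:400,290:437],(400,300),interpolation=2)]))"
```

```text
time_s: 5.4
eef_pos: [377.1, 344.4, 12.2]
ee_rot: [-0.0, 0.59, 0.807, -0.0]
force: [0.3, 1.1, -0.8]
grip_width: 0.15
grip_force: 0.0
time_s: 5.7
eef_pos: [377.1, 344.4, 12.2]
ee_rot: [0.0, 0.59, 0.807, 0.0]
force: [0.7, -0.5, 0.4]
grip_width: 0.097
grip_force: 0.0
side [358.9 361.3] [21.6 12. ] [374.4 359.5  20. ]
wrist [286. 260.] [126.  48.] [378.8 347.5  20. ]
{'time_s': np.float64(5.8), 'eef_pos': array([377.082, 344.392,  12.205]), 'force': array([-0.002, -0.795, -0.122]), 'grip_width': np.float64(0.098), 'grip_force': np.float64(0.0)}
time_s: 6.1
eef_pos: [377.1, 344.4, 12.2]
ee_rot: [0.0, 0.59, 0.807, 0.0]
force: [0.4, -0.5, -0.5]
grip_width: 0.001
grip_force: 0.0
side [358.7 360.8] [22.6 12. ] [374.7 358.5  20. ]
wrist [285.5 232.5] [49. 71.] [373.8 362.   20. ]
{'time_s': np.float64(6.2), 'eef_pos': array([377.064, 344.36 ,  12.191]), 'force': array([ 0.359, -0.554,  1.113]), 'grip_width': np.float64(-0.0), 'grip_force': np.float64(0.0)}
```

View pics/w4.png

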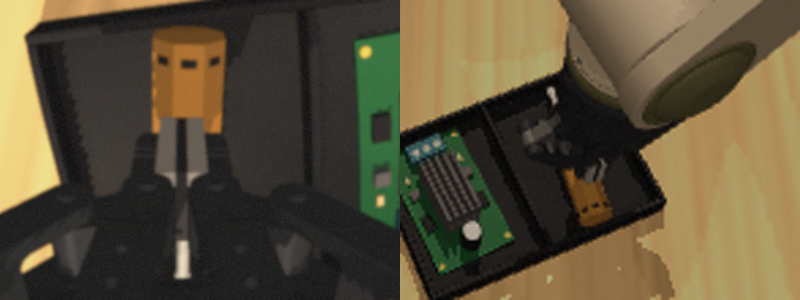

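The closed fingers lie over the handle, so the fingertips are higher than the reported TCP. I'll check this against the side view numerically.

```bash
python3 - <<'E'
from h import *
import cv2
d=np.load("last_d.npz");w=np.load("last_w.npz")
for z in(12.2,20,30,40): print(z,proj(d,[377.1,344.4,z]).round(1),proj(w,[377.1,344.4,z],1).round(1),plane(d,359.8,352.3,z).round(1),plane(w,281.5,258,z,1).round(1))
E
python3 -m handwheel '[[[1,0,0,-0.1,0],[1,0,0,-0.1,0],[1,0,0,0,0]]]'
```

```text
12.2 [356.7 355.7] [281.1 258.2] [370.2 336.6  12.2] [377.3 344.6  12.2]
20 [357.2 354.2] [281.2 264.3] [371.4 339.9  20. ] [376.2 347.9  20. ]
30 [357.8 352.3] [281.2 272.9] [373.  344.1  30. ] [374.8 352.3  30. ]
40 [358.5 350.4] [281.2 282.6] [374.6 348.3  40. ] [373.4 356.6  40. ]
time_s: 6.5
eef_pos: [379.6, 345.3, 6.4]
ee_rot: [0.002, 0.59, 0.807, 0.003]
force: [-7.8, -9.0, 46.6]
grip_width: -0.003
grip_force: 23.5
```

Pressing down met 46 N, with the reported TCP about 20 mm lower than the handle top. So the real fingertips sit about 18-20 mm higher than reported. I'll raise and open, then go lower in small force-guarded steps.

```bash
python3 -m handwheel '[[[1,0,0,0.4,0],[1,0,0,0.4,0],[-0.2,0,0,0.1,0],[-0.2,0,0,0,0],[-0.2,0,0,0,0],[-0.2,0,0,0,0],[-0.2,0,0,0,0]]]'
python3 -m handwheel '[[[-0.2,0,0,-0.4,0],[-0.2,0,0,-0.3,0],[-0.2,0,0,-0.14,0],[-0.2,0,0,0,0],[-0.2,0,0,0,0]]]'
python3 look.py | grep -v 'side \[[1-2,4-9]'
```

```text
time_s: 7.2
eef_pos: [376.8, 344.2, 46.5]
ee_rot: [-0.0, 0.59, 0.807, -0.001]
force: [-0.6, 0.1, -0.2]
grip_width: 0.597
grip_force: 0.0
time_s: 7.7
eef_pos: [377.3, 344.5, 5.6]
ee_rot: [0.0, 0.59, 0.807, 0.0]
force: [-0.6, -0.0, -0.2]
grip_width: 0.599
grip_force: 0.0
side [358.5 360.2] [23.8 12. ] [375.1 357.3  20. ]
wrist [285. 265.] [ 50. 130.] [378.5 347.7  20. ]
{'time_s': np.float64(7.8), 'eef_pos': array([377.459, 344.594,   5.851]), 'force': array([-0.038, -0.353,  0.068]), 'grip_width': np.float64(0.597), 'grip_force': np.float64(0.0)}
```

```bash
python3 -m handwheel '[[[-0.2,0,0,-0.06,0],[-0.2,0,0,0,0],[-0.2,0,0,0,0]]]'
python3 -m handwheel '[[[-0.2,0,0,-0.06,0],[-0.2,0,0,0,0],[-0.2,0,0,0,0]]]'
```

```text
time_s: 8.1
eef_pos: [377.1, 344.4, 2.3]
ee_rot: [0.0, 0.59, 0.807, 0.0]
force: [0.2, 0.2, 0.5]
grip_width: 0.598
grip_force: 0.0
time_s: 8.4
eef_pos: [377.0, 344.3, -0.9]
ee_rot: [-0.0, 0.59, 0.807, -0.0]
force: [-1.2, 0.2, -0.0]
grip_width: 0.601
grip_force: 0.0
```

There is no contact even at a reported z of -0.9, which is below the tray floor, so the offset is confirmed. I'll keep going down.

```bash
python3 -m handwheel '[[[-0.2,0,0,-0.06,0],[-0.2,0,0,-0.06,0],[-0.2,0,0,0,0],[-0.2,0,0,0,0]]]'
python3 -m handwheel '[[[-0.2,0,0,-0.06,0],[-0.2,0,0,0,0],[-0.2,0,0,0,0]]]'
```

```text
time_s: 8.8
eef_pos: [377.0, 344.4, -6.9]
ee_rot: [-0.0, 0.59, 0.807, -0.0]
force: [0.2, 0.3, -0.5]
grip_width: 0.602
grip_force: 0.0
time_s: 9.1
eef_pos: [377.0, 344.4, -9.9]
ee_rot: [-0.0, 0.59, 0.807, -0.0]
force: [0.4, -0.2, -0.5]
grip_width: 0.599
grip_force: 0.0
```

```bash
python3 -m handwheel '[[[0.2,0,0,0,0],[0.4,0,0,0,0],[0.6,0,0,0,0],[0.7,0,0,0,0],[0.8,0,0,0,0],[0.9,0,0,0,0],[1,0,0,0,0],[1,0,0,0,0]]]' 40
```

```text
time_s: 9.9
eef_pos: [377.1, 344.4, -9.6]
ee_rot: [0.0, 0.59, 0.807, 0.0]
force: [-0.7, -1.1, 4.3]
grip_width: 0.264
grip_force: 39.5
```

The driver is gripped at an opening of 0.264. I'll lift it and carry it to the mat.

```bash
python3 -m handwheel '[[[1,0,0,0.1,0],[1,0,0,0.2,0],[1,0,0,0.5,0],[1,0,0,0.6,0],[1,0,0,0.6,0],[1,0,0,0.6,0],[1,0,0,0.6,0],[1,0,0,0.4,0],[1,0,0,0.2,0],[1,0,0,0,0]]]'
python3 -m handwheel '[[[1,0,-0.3,0,0],[1,0.09,-0.6,0,0],[1,0.09,-0.7,0,0],[1,0.09,-0.7,0,0],[1,0.09,-0.7,0,0],[1,0.09,-0.7,0,0],[1,0.09,-0.7,0,0],[1,0.09,-0.7,0,0],[1,0.09,-0.7,0,0],[1,0.09,-0.7,0,0]]]'
python3 -m handwheel '[[[1,0.09,-0.7,0,0],[1,0.09,-0.7,0,0],[1,0.09,-0.7,0,0],[1,0.09,-0.7,0,0],[1,0.09,-0.7,0,0],[1,0.09,-0.7,0,0],[1,0.09,-0.7,0,0],[1,0.09,-0.7,0,0],[1,0.1,-0.64,0,0],[1,0,-0.5,0,0]]]'
python3 - <<'E'
from rig import optics
from h import *
import cv2
d=optics.capture("side");np.savez("d5.npz",**d);w=optics.capture("wrist");np.savez("w5.npz",**w)
cv2.imwrite("pics/w5.png",np.hstack([cv2.resize(w["img"],(400,300)),cv2.resize(d["img"][90:240,210:410],(400,300),interpolation=2)]))
E
```

```text
time_s: 10.9
eef_pos: [377.4, 344.6, 181.3]
ee_rot: [0.0, 0.59, 0.807, 0.001]
force: [0.6, 0.8, -1.6]
grip_width: 0.268
grip_force: 39.3
time_s: 11.9
eef_pos: [416.4, 17.5, 179.1]
ee_rot: [-0.001, 0.591, 0.807, -0.0]
force: [0.4, 0.9, -0.2]
grip_width: 0.261
grip_force: 39.3
time_s: 12.9
eef_pos: [457.4, -319.4, 178.5]
ee_rot: [-0.001, 0.591, 0.807, 0.0]
force: [-0.5, 0.1, -0.6]
grip_width: 0.266
grip_force: 39.3
```

View pics/w5.png

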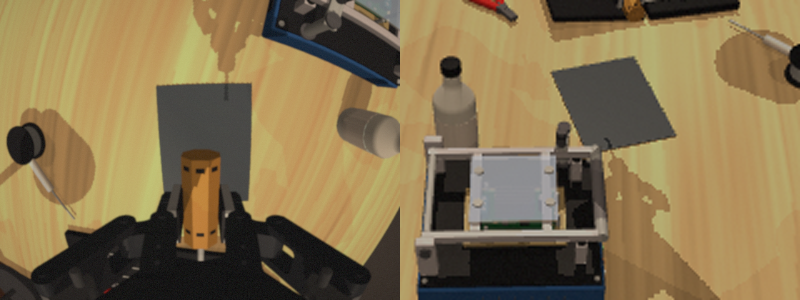

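The driver is held straight. The mat is aligned with it, with its near corners in the wrist view at (220,120) and (351,116). I'll refine the mat centre from the corners.

```bash
python3 - <<'E'
from h import *
d=np.load("d5.npz");w=np.load("w5.npz")
A=[plane(d,u,v,3).round(1)[:2] for u,v in((285.5,126),(327,118.5),(348,158))];B=[plane(w,u,v,3,1).round(1)[:2] for u,v in((220,120),(351,116))]
print(A,(A[0]+A[2])/2,B)
E
```

```text
[array([ 562.5, -399.9]), array([ 430.7, -444.3]), array([ 370.3, -265.9])] [ 466.4 -332.9] [array([ 374.1, -270.1]), array([ 502.5, -225.1])]
```

```bash
python3 -m handwheel '[[[1,0,0.14,-0.5,0],[1,0,0,-0.7,0],[1,0,0,-0.7,0],[1,0,0,-0.7,0],[1,0,0,-0.6,0],[1,0,0,-0.3,0],[1,0,0,0,0],[1,0,0,-0.1,0],[1,0,0,-0.08,0],[1,0,0,0,0]]]'
python3 -m handwheel '[[[1,0,0,-0.04,0],[1,0,0,0,0],[1,0,0,0,0]]]'
```

```text
time_s: 14.0
eef_pos: [458.5, -310.6, -3.6]
ee_rot: [0.0, 0.59, 0.807, -0.0]
force: [0.2, -0.5, -0.8]
grip_width: 0.268
grip_force: 39.3
time_s: 14.3
eef_pos: [458.6, -310.7, -5.6]
ee_rot: [0.0, 0.59, 0.807, -0.0]
force: [-0.5, 0.4, -0.4]
grip_width: 0.265
grip_force: 39.3
```

```bash
python3 -m handwheel '[[[1,0,0,-0.04,0],[1,0,0,-0.03,0],[1,0,0,0,0],[0.3,0,0,0,0],[0.1,0,0,0,0],[-0.2,0,0,0,0],[-0.2,0,0,0,0],[-0.2,0,0,0,0]]]'
python3 -m handwheel '[[[-0.2,0,0,0.3,0],[-0.2,0,0,0.6,0],[-0.2,0,0,0.7,0],[-0.2,0,0,0.7,0],[-0.2,0,0,0.7,0],[-0.2,0,0,0.7,0],[-0.2,0,0,0,0]]]'
python3 look.py
```

```text
time_s: 15.1
eef_pos: [458.6, -310.7, -9.3]
ee_rot: [0.0, 0.59, 0.807, -0.0]
force: [-0.3, 0.2, 0.1]
grip_width: 0.602
grip_force: 0.0
time_s: 15.8
eef_pos: [460.0, -312.0, 180.5]
ee_rot: [0.004, 0.59, 0.807, -0.001]
force: [0.6, -0.4, 0.2]
grip_width: 0.601
grip_force: 0.0
side [318.8 143.6] [20.6  8. ] [ 458.2 -305.2   20. ]
side [551.5 126.5] [39. 15.] [-268.8 -425.1   20. ]
side [539.5  72.7] [39.5 14.3] [-318.5 -716.6   20. ]
side [522.   31.5] [74. 63.] [-333.4 -992.9   20. ]
side [172.5  33.5] [ 67. 185.] [1020.2 -895.7   20. ]
wrist [280.5 192. ] [66. 23.] [ 459.  -310.8   20. ]
{'time_s': np.float64(15.9), 'eef_pos': array([ 458.575, -310.624,  175.846]), 'force': array([0.45 , 0.736, 0.329]), 'grip_width': np.float64(0.599), 'grip_force': np.float64(0.0)}
```

The driver lies on the mat, with its handle at (459,-311). Next is the catch. I'll move above the knob at about (536,-111) with the closing line along the fixture's x.

```bash
python3 -m handwheel '[[[-0.2,0.15,0.5,0.1,-0.28],[-0.2,0.2,0.5,0,-0.28],[-0.2,0.2,0.5,0,-0.28],[-0.2,0.2,0.5,0,-0.28],[-0.2,0.2,0.5,0,-0.28],[-0.2,0.2,0.5,0,-0.28],[-0.2,0.2,0.5,0,-0.28],[-0.2,0.2,0.5,0,-0.28],[-0.2,0,0,0,0],[-0.2,0,0,0,0]]]'
python3 - <<'E'
from rig import optics
from h import *
import cv2
w=optics.capture("wrist");np.savez("w6.npz",**w)
for p in((536,-111,155),(535.7,-140.1,143)): print(proj(w,p,1))
u,v=map(int,proj(w,(536,-111,155),1));g=cv2.cvtColor(w["img"],7)
print(g[v-40:v+44:6,u-60:u+63:6])
E
```

```text
time_s: 16.9
eef_pos: [535.6, -110.4, 179.4]
ee_rot: [-0.001, 0.708, 0.706, -0.001]
force: [-0.2, -0.4, 0.1]
grip_width: 0.6
grip_force: 0.0
[281.74793057 242.73095972]
[281.45489035 275.51915781]
[[121 109  88  41  40  38  59  64  66  30  28  28  40 162 168 208 211 172
  161 160 160]
 [164 168 122  43  41  47  74  73  76  27  19  18  36  80  83 187 192 101
   39  40  40]
 [161 170 131  46  42  86  87  90  90  26  25  30  48  51  60 192 191 117
   75  73  76]
 [162 169 140  68  76  78  71  78  83  83  88  66  78 136 167 177 183 186
  187 186 188]
 [156 172 176 187 188 190 189 189 189 128  35  24  37 180 191 190 188 189
  190 189 189]
 [152 170 170 192 193 193 193 194 192 129  35  63  45 131 103  86  68  50
   43  38  39]
 [166 170 168  56  79  40  38  41  40 110  87  82  84  46  38  43  40  44
   36  37  39]
 [175 167 169  61 171  44  43  42  43 144  89  90  86 108 134 143 147 158
  158 159 158]
 [176 168 168 169 162 170 162 154 174 169 164 107 157 166 163 159 155 163
  160 160 157]
 [175 169 164 167 164 168 160 157 175 117 109 120 142 165 164 160 161 162
  159 159 159]
 [ 60 141 166 168 167 170 164 156 174  68  92  92  77 175 164 159 157 161
  160 108  63]
 [ 24 103 163 169 167 170 164 154 174  91  91  93  89 176 173 168 165 163
  159  68  25]
 [ 16  89 162 167 166 170 164 157 174  92  93  95  93 178 170 167 168 170
  167  54  10]
 [ 18  63 161 169 163 170 165 158 176 165 101 102 170 174 167 166 167 170
  166  31  14]]
```

The grey samples put the knob top at about (285,242) and the post at (285,270), within 3 px of prediction. I'll descend and grip the knob lightly.

```bash
python3 -m handwheel '[[[-0.2,0.03,0,-0.4,0],[-0.2,0,0,-0.4,0],[-0.2,0,0,-0.3,0],[-0.2,0,0,-0.15,0],[-0.2,0,0,0,0],[-0.2,0,0,0,0]]]' 25
python3 -m handwheel '[[[0.2,0,0,0,0],[0.4,0,0,0,0],[0.6,0,0,0,0],[0.8,0,0,0,0],[1,0,0,0,0],[1,0,0,0,0]]]'
```

```text
time_s: 17.55
eef_pos: [537.7, -111.2, 118.7]
ee_rot: [0.0, 0.709, 0.705, 0.0]
force: [-0.1, 0.4, -0.9]
grip_width: 0.599
grip_force: 0.0
time_s: 18.15
eef_pos: [538.0, -110.6, 118.7]
ee_rot: [0.001, 0.709, 0.705, 0.0]
force: [2.7, 1.9, 4.6]
grip_width: 0.151
grip_force: 24.6
```

```bash
python3 -m handwheel '[[[1,0.08,-0.01,0,-1],[1,0.08,-0.02,0,-1],[1,0.075,-0.03,0,-1],[1,0.07,-0.04,0,-1],[1,0,0,0,0]]]'
```

```text
time_s: 18.65
eef_pos: [553.9, -115.5, 118.7]
ee_rot: [0.001, 0.877, 0.481, 0.001]
force: [4.7, 3.5, 3.5]
grip_width: 0.147
grip_force: 24.5
```

```bash
python3 -m handwheel '[[[1,0.06,-0.05,0,-1],[1,0.055,-0.06,0,-1],[1,0.045,-0.07,0,-1],[1,0.035,-0.075,0,-1],[1,0,0,0,0]]]'
python3 -m handwheel '[[[1,0.025,-0.08,0,-1],[1,0.015,-0.08,0,-1],[1,0,0,0,0],[1,0,0,0,0]]]'
```

```text
time_s: 19.15
eef_pos: [564.8, -128.3, 118.9]
ee_rot: [0.001, 0.975, 0.22, 0.003]
force: [12.1, 3.4, 1.6]
grip_width: 0.149
grip_force: 24.4
time_s: 19.55
eef_pos: [567.2, -136.5, 119.0]
ee_rot: [0.001, 0.996, 0.084, 0.004]
force: [14.0, 1.7, 0.0]
grip_width: 0.147
grip_force: 24.4
```

```bash
python3 -m handwheel '[[[1,-0.02,-0.05,0,0],[1,-0.01,-0.03,0,0],[1,0,0,0,0],[1,0,0,0,0]]]'
```

```text
time_s: 19.95
eef_pos: [566.4, -140.6, 119.1]
ee_rot: [0.001, 0.996, 0.084, 0.005]
force: [18.3, 2.2, -1.6]
grip_width: 0.146
grip_force: 24.7
```

```bash
python3 -m handwheel '[[[1,0.06,-0.03,0,0],[1,0.03,-0.02,0,0],[1,0,0,0,0],[1,0,0,0,0]]]'
```

```text
time_s: 20.35
eef_pos: [566.8, -141.3, 118.5]
ee_rot: [-0.002, 0.996, 0.085, -0.001]
force: [-4.0, 9.1, 8.4]
grip_width: 0.148
grip_force: 25.9
```

The y force has risen to 9 N, so the catch is at its stop. I'll release it, lift, and go above the handle.

```bash
python3 -m handwheel '[[[0.4,0,0,0,0],[0.1,0,0,0,0],[-0.1,0,0,0,0],[-0.1,0,0,0,0],[-0.1,0,0,0.4,0],[-0.1,0,0,0.6,0],[-0.1,0,0,0.4,0],[-0.1,0,0,0,0]]]'
python3 -m handwheel '[[[-0.1,-0.16,0.19,0,1],[-0.1,-0.16,0.19,0,1],[-0.1,-0.16,0.19,0,1],[-0.1,-0.16,0.19,0,1],[-0.1,-0.16,0.19,0,1],[-0.1,-0.16,0.19,0,1],[-0.1,-0.16,0.19,0,1],[-0.1,-0.16,0.19,0,1],[-0.1,-0.16,0.19,0,1],[-0.1,-0.16,0.19,0,1]]]'
python3 -m handwheel '[[[-0.1,0,0,0,0.5],[-0.1,0,0,0,0],[-0.1,0,0,0,0]]]' 40
python3 - <<'E'
from rig import optics,ctrl
from h import *
import cv2
w=optics.capture("wrist");np.savez("w7.npz",**w);d=optics.capture("side")
cv2.imwrite("pics/w7.png",np.hstack([cv2.resize(w["img"],(400,300)),cv2.resize(d["img"][140:260,210:370],(400,300),interpolation=2)]))
print(proj(w,(487.5,-45,115),1),proj(w,(487.5,-45,123),1))
E
```

```text
time_s: 21.15
eef_pos: [568.6, -143.5, 190.9]
ee_rot: [0.001, 0.996, 0.085, 0.002]
force: [0.1, 0.4, -0.2]
grip_width: 0.548
grip_force: 0.0
time_s: 22.15
eef_pos: [486.8, -47.5, 187.0]
ee_rot: [-0.001, 0.707, 0.707, -0.0]
force: [0.3, -0.0, -0.1]
grip_width: 0.551
grip_force: 0.0
time_s: 22.45
eef_pos: [487.4, -48.0, 187.5]
ee_rot: [-0.0, 0.685, 0.729, -0.0]
force: [-0.1, 0.4, -0.4]
grip_width: 0.545
grip_force: 0.0
[281.43773697 214.69291063] [281.4526726  217.85637309]
```

View pics/w7.png

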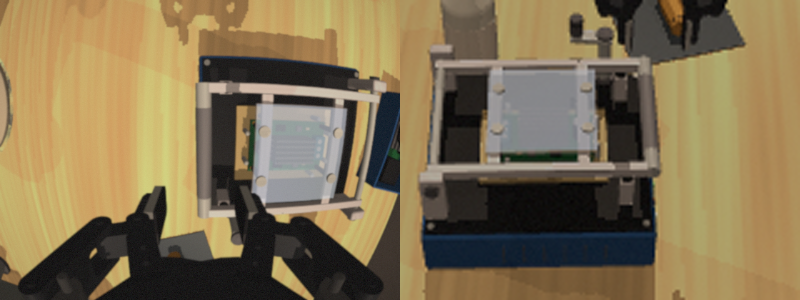

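The wrist view shows the handle bar at x≈285, against a predicted 281. The side view shows the catch tongue swung clear to the rear. I'll descend and grip the bar.

```bash
python3 -m handwheel '[[[-0.1,0.05,0,-0.4,0],[-0.1,0,0,-0.5,0],[-0.1,0,0,-0.5,0],[-0.1,0,0,-0.4,0],[-0.1,0,0,-0.3,0],[-0.1,0,0,0,0],[-0.1,0,0,0,0]]]'
python3 -m handwheel '[[[0.2,0,0,0,0],[0.4,0,0,0,0],[0.6,0,0,0,0],[0.8,0,0,0,0],[1,0,0,0,0],[1,0,0,0,0],[1,0,0,0,0]]]' 40
python3 - <<'E'
import numpy as np
R=210;h=np.array([699.5,115])
t=np.linspace(0,1.78,19)
yaw=.077
for a,b in zip(t,t[1:]):
    r=-R*(np.cos(b)-np.cos(a));z=R*(np.sin(b)-np.sin(a));print(round(b,2),(np.array([r*np.cos(yaw),r*np.sin(yaw),z])/50).round(3))
E
```

```text
time_s: 23.25
eef_pos: [490.3, -48.0, 83.5]
ee_rot: [0.0, 0.684, 0.729, 0.0]
force: [0.5, 0.6, 0.9]
grip_width: 0.555
grip_force: 0.0
time_s: 23.95
eef_pos: [490.7, -48.0, 83.8]
ee_rot: [0.001, 0.684, 0.73, 0.0]
force: [2.1, 2.5, 6.4]
grip_width: 0.172
grip_force: 39.3
0.1 [0.02  0.002 0.415]
0.2 [0.061 0.005 0.411]
0.3 [0.101 0.008 0.403]
0.4 [0.14  0.011 0.391]
0.49 [0.178 0.014 0.375]
0.59 [0.214 0.017 0.355]
0.69 [0.248 0.019 0.332]
0.79 [0.28  0.022 0.306]
0.89 [0.308 0.024 0.277]
0.99 [0.334 0.026 0.245]
1.09 [0.357 0.028 0.211]
1.19 [0.376 0.029 0.174]
1.29 [0.391 0.03  0.136]
1.38 [0.402 0.031 0.097]
1.48 [0.41  0.032 0.057]
1.58 [0.414 0.032 0.016]
1.68 [ 0.413  0.032 -0.025]
1.78 [ 0.409  0.032 -0.066]
```

Gripped (0.172 opening). I'll raise it along the arc in parts.

```bash
python3 -m handwheel '[[[1,0.02,0,0.41,0],[1,0.06,0.005,0.41,0],[1,0.1,0.01,0.4,0],[1,0.14,0.01,0.39,0],[1,0.18,0.015,0.375,0],[1,0,0,0,0]]]'
```

```text
time_s: 24.55
eef_pos: [513.9, -46.2, 183.5]
ee_rot: [-0.001, 0.684, 0.73, -0.002]
force: [-10.7, -2.3, 5.4]
grip_width: 0.166
grip_force: 40.1
```

```bash
python3 -m handwheel '[[[1,0.21,0.015,0.355,0],[1,0.25,0.02,0.33,0],[1,0.28,0.02,0.305,0],[1,0.31,0.025,0.275,0],[1,0.335,0.025,0.245,0],[1,0,0,0,0]]]'
```

```text
time_s: 25.15
eef_pos: [583.2, -41.3, 263.1]
ee_rot: [0.001, 0.684, 0.73, -0.001]
force: [-22.1, -1.6, 34.5]
grip_width: 0.168
grip_force: 42.1
```

The force points outward from the hinge, so I'll correct by about 5 mm outward and go on.

```bash
python3 -m handwheel '[[[1,0.3,0.028,0.3,0],[1,0.37,0.03,0.2,0],[1,0.39,0.03,0.14,0],[1,0,0,0,0]]]'
```

```text
time_s: 25.55
eef_pos: [638.4, -37.1, 291.7]
ee_rot: [0.002, 0.684, 0.729, -0.0]
force: [-1.2, -3.3, 10.9]
grip_width: 0.164
grip_force: 41.4
```

```bash
python3 -m handwheel '[[[1,0.4,0.03,0.12,0],[1,0.41,0.03,0.08,0],[1,0.41,0.03,0.02,0],[1,0,0,0,0]]]'
```

```text
time_s: 25.95
eef_pos: [699.9, -32.5, 302.6]
ee_rot: [0.002, 0.684, 0.729, 0.001]
force: [3.6, -2.6, 11.7]
grip_width: 0.163
grip_force: 40.6
```

```bash
python3 -m handwheel '[[[1,0.4,0.03,-0.02,0],[1,0.36,0.03,-0.05,0],[1,0,0,0,0],[1,0,0,0,0]]]'
```

```text
time_s: 26.35
eef_pos: [737.6, -29.7, 299.5]
ee_rot: [0.003, 0.684, 0.729, 0.001]
force: [5.6, -2.9, 11.7]
grip_width: 0.161
grip_force: 42.5
```

The gate is at about 1.75 rad. I'll release it and go up.

```bash
python3 -m handwheel '[[[0.4,0,0,0,0],[0.1,0,0,0,0],[-0.1,0,0,0,0],[-0.1,0,0,0,0],[-0.1,0,0,0.2,0],[-0.1,0,0,0.3,0],[-0.1,0,0,0.3,0],[-0.1,0,0,0,0]]]'
```

```text
time_s: 27.15
eef_pos: [731.3, -28.5, 336.2]
ee_rot: [0.002, 0.684, 0.73, 0.002]
force: [0.2, -0.2, 0.2]
grip_width: 0.548
grip_force: 0.0
```

```bash
python3 -m handwheel '[[[-0.1,-0.3,0,0.1,0],[-0.1,-0.5,0,0,0.5],[-0.1,-0.5,0,0,1],[-0.1,-0.5,0,0,1],[-0.1,-0.5,0,0,1],[-0.1,-0.4,-0.17,0,1],[-0.1,0,0,0,1],[-0.1,0,0,0,1],[-0.1,0,0,0,1],[-0.1,0,0,0,1]]]'
python3 -m handwheel '[[[-0.1,0,0,-0.5,1],[-0.1,0,0,-0.7,1],[-0.1,0,0,-0.7,0.8],[-0.1,0,0,-0.4,0],[-0.1,0,0,0,0],[-0.1,0,0,0,0]]]'
cat > board.py <<'E'
import cv2
from h import *
from rig import optics,ctrl
w=optics.capture("wrist");d=optics.capture("side");np.savez("wb.npz",**w);np.savez("db.npz",**d)
s=ctrl.sense();print(np.round(s["eef_pos"],1),np.round(s["ee_rot"],3))
for n,c,f in(("wrist",w,1),("side",d,0)):
    m=cv2.inRange(cv2.cvtColor(c["img"],cv2.COLOR_BGR2HSV),(40,90,25),(85,255,255))
    m=cv2.morphologyEx(m,cv2.MORPH_CLOSE,np.ones((15,15)))
    for q in cv2.findContours(m,0,2)[0]:
        if cv2.contourArea(q)>250:
            r=cv2.minAreaRect(q)
            for z in(85,6):
                P=np.array([plane(c,*p,z,f)[:2] for p in cv2.boxPoints(r)]);e=np.diff(np.vstack([P,P[:1]]),axis=0)
                print(n,z,np.round(r[0]),P.mean(0).round(1),np.hypot(*e.T).round(1),np.degrees(np.arctan2(e[:,1],e[:,0])).round(1)[:2])
E
python3 board.py
```

```text
time_s: 28.15
eef_pos: [596.1, -37.0, 339.4]
ee_rot: [0.001, 0.156, 0.988, 0.002]
force: [0.3, 0.4, -0.9]
grip_width: 0.551
grip_force: 0.0
time_s: 28.75
eef_pos: [596.6, -37.0, 225.6]
ee_rot: [0.001, -0.036, 0.999, 0.001]
force: [-0.6, 0.5, 0.8]
grip_width: 0.549
grip_force: 0.0
[597.  -37.2 226.3] [ 0.002 -0.036  0.999  0.001]
wrist 85 [546. 155.] [516.7 279.3] [51.4 16.1 52.  15. ] [102.7  22.4]
wrist 6 [546. 155.] [515.2 363.3] [64.8 20.2 65.6 19. ] [102.7  22.4]
wrist 85 [280. 194.] [594.9 -37.5] [61.4 98.6 66.4 98.5] [94.   5.4]
wrist 6 [280. 194.] [613.8 -36.2] [ 77.4 124.3  83.8 124.2] [94.   5.4]
wrist 85 [544. 120.] [475.8 268.4] [65.7 22.5 67.1 20.7] [112.9  35.7]
wrist 6 [544. 120.] [463.7 349.6] [82.8 28.4 84.5 26.1] [112.9  35.7]
side 85 [308. 363.] [484.6 392.4] [63.  93.4 59.4 91.4] [-149.6  116.3]
side 6 [308. 363.] [481.3 361.1] [ 68.6 101.6  64.6  99.5] [-149.6  116.3]
side 85 [267. 194.] [593.9 -36.9] [98.1 64.3 94.8 64.3] [-176.8   92.6]
side 6 [267. 194.] [ 600.3 -106.3] [106.8  70.  103.2  70. ] [-176.8   92.6]
```

The board is measured at (595,-37) in both views, at 98 x 64 mm, which is as it should be. I'll descend onto the heatsink with a narrow opening.

```bash
python3 -m handwheel '[[[0.1,-0.04,0,-0.4,0],[0.1,0,0,-0.6,0],[0.1,0,0,-0.6,0],[0.1,0,0,-0.6,0],[0.1,0,0,-0.4,0],[0.1,0,0,-0.2,0],[0.1,0,0,-0.1,0],[0.1,0,0,-0.1,0],[0.1,0,0,0,0],[0.1,0,0,0,0]]]' 45
python3 -m handwheel '[[[0.2,0,0,0,0],[0.3,0,0,0,0],[0.4,0,0,0,0],[0.6,0,0,0,0],[1,0,0,0,0],[1,0,0,0,0],[1,0,0,0,0]]]'
```

```text
time_s: 29.85
eef_pos: [594.9, -37.2, 75.5]
ee_rot: [0.001, -0.036, 0.999, 0.001]
force: [-0.3, 0.7, 0.6]
grip_width: 0.454
grip_force: 0.0
time_s: 30.55
eef_pos: [594.8, -37.1, 75.3]
ee_rot: [0.001, -0.036, 0.999, 0.001]
force: [-1.0, 0.4, 6.2]
grip_width: 0.316
grip_force: 44.9
```

Gripped (0.316 opening). I'll lift straight up and recheck the tray corners from the side view.

```bash
python3 -m handwheel '[[[1,0,0,0.05,0],[1,0,0,0.1,0],[1,0,0,0.2,0],[1,0,0,0.3,0],[1,0,0,0.5,0],[1,0,0,0.6,0],[1,0,0,0.5,0],[1,0,0,0.3,0],[1,0,0,0,0],[1,0,0,0,0]]]'
python3 board.py
python3 - <<'E'
import cv2
from h import *
d=np.load("db.npz");I=d["img"]
m=(I.max(2)<75).astype(np.uint8)*255;m[:300]=0;m[410:]=0;m[:,:262]=0;m[:,400:]=0
m=cv2.morphologyEx(m,cv2.MORPH_CLOSE,np.ones((9,9)))
q=max(cv2.findContours(m,0,2)[0],key=cv2.contourArea);h=cv2.convexHull(q)
a=cv2.approxPolyDP(h,5,True)[:,0];print(a.tolist(),cv2.contourArea(h))
P=np.array([plane(d,u,v,20)[:2] for u,v in a]);print(P.round(1).tolist(),P.mean(0))
E
```

```text
time_s: 31.55
eef_pos: [594.2, -37.0, 201.8]
ee_rot: [-0.0, -0.036, 0.999, 0.002]
force: [-0.0, 0.0, -1.7]
grip_width: 0.315
grip_force: 44.5
[594.  -36.9 201. ] [-0.001 -0.036  0.999  0.002]
wrist 85 [281. 220.] [612.7 -35.1] [115.9 100.5 128.4 100.3] [94.   7.6]
wrist 6 [281. 220.] [638.8 -32.9] [148.7 128.9 164.7 128.6] [94.   7.6]
wrist 85 [546. 126.] [482.7 248. ] [53.9 20.9 55.  19.4] [111.7  34.5]
wrist 6 [546. 126.] [472.  330.3] [69.1 26.8 70.6 24.9] [111.7  34.5]
side 85 [308. 363.] [484.6 392.4] [63.  93.4 59.4 91.4] [-149.6  116.3]
side 6 [308. 363.] [481.3 361.1] [ 68.6 101.6  64.6  99.5] [-149.6  116.3]
side 85 [266. 160.] [ 605.6 -162.9] [116.   73.3 111.7  73.3] [-176.8   92.5]
side 6 [266. 160.] [ 613.1 -243.5] [126.3  79.8 121.7  79.9] [-176.8   92.5]
[[359, 313], [386, 366], [302, 402], [278, 344]] 5710.5
[[368.1, 248.4], [318.6, 366.6], [491.4, 448.0], [545.5, 330.6]] [430.88790116 348.37827345]
```

The tray is unmoved. I'll carry the board to above the free bay at (387.5,324.6), turning -69°.

```bash
python3 -m handwheel '[[[1,-0.15,0.26,0,-0.3],[1,-0.3,0.52,0,-0.62],[1,-0.3,0.52,0,-0.62],[1,-0.3,0.52,0,-0.62],[1,-0.3,0.52,0,-0.62],[1,-0.3,0.52,0,-0.62],[1,-0.3,0.52,0,-0.62],[1,-0.3,0.52,0,-0.62],[1,-0.3,0.52,0,-0.62],[1,-0.3,0.52,0,-0.62]]]'
python3 -m handwheel '[[[1,-0.3,0.52,0,-0.62],[1,-0.3,0.52,0,-0.62],[1,-0.3,0.52,0,-0.62],[1,-0.3,0.52,0,-0.62],[1,-0.08,0.21,0,-0.3],[1,0,0,0,0],[1,0,0,0,0]]]'
python3 - <<'E'
import cv2
from h import *
from rig import optics,ctrl
w=optics.capture("wrist");s=ctrl.sense();print(np.round(s["eef_pos"],1),np.round(s["ee_rot"],4))
I=w["img"];np.savez("wt.npz",**w)
m=(I.max(2)<70).astype(np.uint8)*255;m=cv2.morphologyEx(m,2,np.ones((3,3)))
for T in((431,345),):
  T=np.array(T);x=np.array([np.cos(-1.134),np.sin(-1.134)]);y=np.array([-x[1],x[0]])
  for a,b in((-64,-98),(-64,0),(-64,98),(0,98),(0,-98),(64,98),(64,-98)): print((a,b),proj(w,np.r_[T+a*x+b*y,20],1).round(1))
m2=cv2.inRange(cv2.cvtColor(I,cv2.COLOR_BGR2HSV),(40,90,25),(85,255,255));m2=cv2.morphologyEx(m2,3,np.ones((9,9)))
for q in cv2.findContours(m2,0,2)[0]:
    if cv2.contourArea(q)>250: print(cv2.boundingRect(q),cv2.minAreaRect(q))
# wood/black transitions on rows/cols
g=I.max(2)
for r in(110,130,150,170): print(r,[int(v) for v in g[r,150:480:8]])
E
```

```text
time_s: 32.65
eef_pos: [450.9, 210.9, 201.3]
ee_rot: [0.0, 0.368, 0.93, 0.001]
force: [0.2, 0.1, -1.2]
grip_width: 0.313
grip_force: 44.4
time_s: 33.35
eef_pos: [388.0, 324.0, 201.6]
ee_rot: [0.001, 0.538, 0.843, 0.001]
force: [0.1, 1.2, -1.8]
grip_width: 0.319
grip_force: 44.5
[388.2 323.8 201.7] [9.000e-04 5.384e-01 8.427e-01 8.000e-04]
(-64, -98) [232.7 128.6]
(-64, 0) [325.8 128.2]
(-64, 98) [412.1 132.1]
(0, 98) [408.4 188.2]
(0, -98) [234.4 187.6]
(64, 98) [402.8 240.7]
(64, -98) [236.9 242.5]
(217, 148, 178, 125) ((305.86474609375, 209.8072052001953), (122.95232391357422, 177.3123779296875), 89.5060806274414)
110 [214, 214, 216, 216, 218, 216, 216, 216, 216, 216, 217, 216, 215, 216, 217, 217, 216, 217, 218, 190, 184, 185, 196, 194, 197, 182, 197, 215, 215, 215, 216, 215, 214, 214, 215, 215, 214, 215, 214, 212, 212, 213]
130 [217, 216, 217, 216, 217, 215, 217, 219, 217, 217, 218, 81, 76, 80, 68, 74, 73, 75, 61, 66, 68, 75, 83, 99, 113, 126, 125, 144, 172, 163, 190, 186, 171, 216, 216, 216, 214, 213, 216, 214, 214, 214]
150 [215, 217, 215, 217, 216, 218, 216, 218, 216, 217, 217, 28, 43, 44, 49, 40, 43, 39, 43, 42, 47, 41, 39, 45, 96, 92, 96, 81, 71, 97, 114, 51, 26, 215, 216, 216, 215, 215, 215, 214, 213, 212]
170 [217, 217, 218, 217, 217, 217, 217, 217, 211, 106, 97, 51, 63, 72, 59, 57, 56, 57, 58, 55, 54, 53, 55, 49, 71, 96, 66, 60, 62, 64, 98, 45, 31, 217, 215, 216, 216, 216, 215, 217, 215, 215]
```

The tray edges match prediction to within about 1 px. I'll descend into the bay, slowly at the end.

```bash
python3 -m handwheel '[[[1,0,0,-0.4,0],[1,0,0,-0.6,0],[1,0,0,-0.6,0],[1,0,0,-0.6,0],[1,0,0,-0.6,0],[1,0,0,-0.5,0],[1,0,0,-0.4,0],[1,0,0,-0.2,0],[1,0,0,0,0],[1,0,0,0,0]]]'
```

```text
time_s: 34.4
eef_pos: [388.7, 324.4, 7.9]
ee_rot: [0.001, 0.539, 0.843, 0.002]
force: [-0.3, 0.2, -1.2]
grip_width: 0.312
grip_force: 44.5
```

```bash
python3 -m handwheel '[[[1,0,0,-0.05,0],[1,0,0,-0.04,0],[1,0,0,-0.03,0],[1,0,0,0,0],[1,0,0,0,0]]]'
```

```text
time_s: 34.9
eef_pos: [388.0, 324.5, 1.3]
ee_rot: [0.001, 0.539, 0.843, 0.001]
force: [0.8, 0.2, -1.0]
grip_width: 0.317
grip_force: 44.5
```

```bash
python3 -m handwheel '[[[1,0,0,-0.03,0],[1,0,0,-0.03,0],[1,0,0,0,0],[1,0,0,0,0]]]'
python3 -m handwheel '[[[1,0,0,-0.03,0],[1,0,0,0,0],[1,0,0,0,0]]]'
```

```text
time_s: 35.3
eef_pos: [388.0, 324.4, -1.9]
ee_rot: [0.001, 0.539, 0.843, 0.001]
force: [0.3, 0.2, -1.7]
grip_width: 0.316
grip_force: 44.5
time_s: 35.6
eef_pos: [388.0, 324.4, -3.4]
ee_rot: [0.001, 0.539, 0.843, 0.001]
force: [0.4, -0.1, -1.8]
grip_width: 0.314
grip_force: 44.5
```

```bash
python3 -m handwheel '[[[1,0,0,-0.02,0],[1,0,0,0,0],[1,0,0,0,0]]]'
python3 -m handwheel '[[[1,0,0,-0.02,0],[1,0,0,0,0],[1,0,0,0,0]]]'
```

```text
time_s: 35.9
eef_pos: [388.1, 324.5, -3.7]
ee_rot: [0.001, 0.539, 0.843, 0.001]
force: [-1.5, -1.0, 5.7]
grip_width: 0.319
grip_force: 45.5
time_s: 36.2
eef_pos: [388.2, 324.5, -3.7]
ee_rot: [0.001, 0.539, 0.843, 0.001]
force: [-6.7, -4.1, 18.8]
grip_width: 0.312
grip_force: 47.1
```

The board has touched down. I'll back off slightly, release and lift.

```bash
python3 -m handwheel '[[[1,0,0,0.02,0],[1,0,0,0,0],[0.4,0,0,0,0],[0.3,0,0,0,0],[0.2,0,0,0,0],[0.1,0,0,0,0],[0.1,0,0,0,0]]]'
python3 -m handwheel '[[[0.1,0,0,0.1,0],[0.1,0,0,0.2,0],[0.1,0,0,0.5,0],[0.1,0,0,0.7,0],[0.1,0,0,0.7,0],[0.1,0,0,0.7,0],[0.1,0,0,0.7,0],[0.1,0,0,0.4,0],[0.1,0,0,0,0],[0.1,0,0,0,0]]]'
python3 board.py; python3 look.py|head -3
python3 - <<'E'
from h import *
d=np.load("last_d.npz");g=d["img"]
# gate upright: aluminium handle bar at 1.75 rad predicted pixel, and shut location
for n,p in(("open",(737,-28,321)),("shut",(490,-45,115)),("knob off",(567,-140,155)),("knob on",(536,-111,155))):
    u,v=proj(d,p).round().astype(int);print(n,(u,v),g[v-1:v+2,u-1:u+2].mean((0,1)).round(),d["img"][v,u-9:u+10:3].max(1))
E
```

```text
time_s: 36.9
eef_pos: [388.0, 324.4, -4.4]
ee_rot: [0.001, 0.539, 0.843, 0.001]
force: [-0.3, -0.5, -0.2]
grip_width: 0.451
grip_force: 0.0
time_s: 37.9
eef_pos: [387.8, 324.3, 195.8]
ee_rot: [0.001, 0.539, 0.843, 0.001]
force: [0.9, 0.2, 0.7]
grip_width: 0.447
grip_force: 0.0
[387.5 324.2 194.7] [0.001 0.539 0.843 0.   ]
wrist 85 [374. 192.] [459.6 370.2] [60.3 82.  64.9 78.4] [ 27.  -59.5]
wrist 6 [374. 192.] [489.5 364.1] [ 77.8 105.7  83.6 101.1] [ 27.  -59.5]
wrist 85 [281. 190.] [383.1 335.5] [50.2 87.5 54.2 87.4] [ 24.7 -63.9]
wrist 6 [281. 190.] [391.  319.4] [ 64.8 112.8  69.8 112.7] [ 24.7 -63.9]
side 85 [329. 356.] [440.8 375.1] [169.1 100.1 158.1  95.5] [-156.7  105.3]
side 6 [329. 356.] [433.6 342.3] [184.1 109.  172.2 104. ] [-156.7  105.3]
side [318.8 143.6] [20.6  8. ] [ 458.2 -305.2   20. ]
side [536.8  72. ] [36.1 14.8] [-310. -720.   20.]
side [505.   31.5] [ 63. 108.] [-266.8 -988.8   20. ]
open (np.int64(198), np.int64(122)) [ 97. 105. 118.] [182 182 108 119  82 182  95]
shut (np.int64(309), np.int64(186)) [ 92. 114. 118.] [ 18  42  42 146 182 182 182]
knob off (np.int64(280), np.int64(147)) [72. 78. 88.] [181 182 153  94 149 182 182]
knob on (np.int64(291), np.int64(155)) [61. 68. 76.] [117 178 170  69  52 182  82]
```

The checks hold:
- The board lies flat in the bay at about (390,321).
- The driver is still on the mat.
- The handle bar shows at its predicted open position.
- The knob shows at its off position.

I'll hand in.

```bash
python3 -c "
from rig import ctrl
print(ctrl.finish_job())"
```

```text
the job is handed in; nothing more can be done
None
```

I handed the job in at about 38 s: driver on the mat, catch off, gate open to about 1.75 rad, board flat in the freed bay. My first try at the driver missed, and one press put about 46 N of wrist force on its handle through the fingertips; no verdict came back.

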